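Stack the mineral trays on the turntable

ROBOT

A 6-joint arm with a two-finger parallel gripper is mounted at the origin on the work surface. World frame = base frame: x ahead of the robot, y to its left, z up, the work surface at z = 0. Lengths are in m, angles in rad, forces in N, time in s.
With the tool pointing down it reaches from about 0.325 to 0.775 m from the base axis. Payload 5.5 kg.
Tool frame: the origin (TCP) lies at the very end of the fingers, on their centre line; the grasp point (between the pads) lies 19 mm behind it; z points along the fingers, y is the direction in which the jaws open and shut (so a half turn about z gives the same grasp; the last joint's range is limited). The gripper opens to 88 mm and grips with 3 to 60 N. Pads are 20 mm wide; open, the fingers measure 115 mm over their backs; the gripper's body (75 mm by 178 mm) begins 61 mm behind the grasp point.
Start: joints at [-1.216, 0.091, 1.231, -0, 1.82, -0.057], TCP at [0.24, -0.55, 0.223] pointing down, gripper open.
Joint ranges: [-2.87, 2.87], [-0.86, 2.18], [0.17, 2.46], [-1.51, 4.65], [0.06, 2.69], [-2.65, 2.65]. Speed limits (rad/s): [2.57, 2.57, 3.01, 3.14, 3.14, 3.14].

INTERFACE

Orientations are given as [roll, pitch, yaw] about the fixed x, y, z axes, in that order (R = Rz(yaw) Ry(pitch) Rx(roll)).
In Python, from cell import monitor, cams, close_job gives the robot as it stands.
- The arm moves only by the tool jog_arm, never from a script. Its argument "steps" is a list that holds one entry, the list of rows, each a list of 4 numbers: the shift along the tool's x, y, z in mm, then the turn about the tool's z in rad. A call has 1 to 8 rows; each row shifts and turns the commanded pose from where the row before left it, along the tool's axes as they then stand; what a row does not reach is not made up. A row lasts 1/10 s, in which the tool goes at most 50 mm and 8.59 degrees, less where a joint would pass 70% of its speed; a pose out of reach is approached as far as the arm can. A call is refused whole if a number of a shift passes 50 or a number of a turn 0.15, either way. A call with a gripper value outside its range is refused whole. "claw" is the finger opening in mm, from 0 to 87.8, set as the call begins (left out, the last holds). The fingers move at their own pace and stop on an object; "squeeze" is the grip in N (left out, the last holds). Time passes only in rows, so rows that do not move let the fingers close. It gives the time, the measured TCP pose, the force and the opening at its end, in the units of the state.
- monitor.get_obs(): the state, without advancing time (a new reading comes with each control period).
- cams.grab_frame(name): name is "side" or "top" or "wrist"; returns a dict with "image" (480x640x3 uint8, blue, green, red), "vfov" (degrees; the focal length in pixels is half the picture's height over the tangent of half this angle, whatever the lens; pixels are square), "cx", "cy" (the principal point, pixels), "extrinsics" (4x4, takes a point from world to camera coordinates). Camera axes: x right, y up, looking along -z (the intrinsics and any distortion apply to the point x, -y, -z); pixel columns grow to the right and rows downward; lengths in m; the calibration is good to about 2 mm. A picture is of the moment at which its call begins. There is no depth.
- close_job(): hands the job in, once; it reports no verdict.
The state is a dict: "t": time; "joint_pos": joint angles; "qd": joint speeds; "joint_efforts": joint torques, N m; "tcp_pos": TCP position; "tcp_rot": TCP orientation; "force": force on the tool from outside, world axes, zero at the start; "moment": the same for the moment, N m; "finger_gap": opening from 0.0 (shut) to 1.0 (fully open).
Only numpy, scipy, OpenCV 4.12 (cv2) and the standard library are available. Lean on these libraries where they do the work, as an engineer would, in place of code of your own. Each camera call takes 0.05 s, during which the arm holds its last target. There are 200 camera calls.

TASK

Build up the stack on the turntable from the bottom, never carrying a loaded tray: silver ore into the fixed deep tray, middle-depth tray onto it with all four pins home in the sockets, vanadinite into that tray crystals up, shallow tray onto it likewise, and last the aragonite sprig upright in the shallow tray (either compartment of each tray). The sprig is brittle: never tip it over, and lower it right to the tray floor before letting go. Leave the magnet bar, streak plate, dropper bottle and quartz point where they are.

Things in the scene. Friction and masses are not known exactly. Their poses are not given: they have to be found in the camera images.
- deep_tray: Deepest of 3 cedar trays, fixed on the locked turntable (240 mm disc, top at z 36 mm). 160 (x) by 104 (y), walls 6, floor 5 mm; 10 mm partition at x=0 along y leaves two compartments, each 69 (x) by 92 mm, centred at x=+-39.5. Square corner posts 21 mm, 50 high, with sockets 11 wide, 12 deep at (+-69.5, +-41.5); walls, partition 48 high. Origin: centre of floor underside; heights from there; z up.
- middle_tray: Loose tray, plan, floor, partition and sockets as deep_tray, but posts 42, walls and partition 40 mm above the origin (centre of floor underside). Tapered pins below the 4 posts, 10 mm long, 8 thick, 4 at the tip; stands on them, origin at z 10 mm. About 0.2 kg; lift by pinching the partition from above. Seated: origin 50 mm above deep_tray's, centred, pins in its sockets; either way round.
- shallow_tray: Loose tray, plan, floor, partition and sockets as deep_tray, but posts 24, walls and partition 22 mm above the origin (centre of floor underside). Pins below as on middle_tray; it stands on them, origin at z 10 mm. About 0.15 kg; lift by pinching the partition from above. Seated: origin 42 mm above middle_tray's, centred, pins in its sockets; either way round.
- silver_ore: Lumpy dark grey stone with silver wires, 46 mm long (x), 32 mm wide (y) and 38 mm high (z), its two y sides broken nearly flat and upright, good to grip. Origin: centre of its underside. About 0.2 kg.
- vanadinite: Flat brown stone 42 mm long (x), 30 mm wide (y) and 15 mm thick with stubby six-sided red crystals standing on it, 27 mm high in all; grip the stone on its two nearly flat y sides. Origin: centre of its underside, z up through the crystals. About 0.1 kg.
- aragonite: White branching sprig on a brown stone foot: foot 38 mm long (x), 28 mm wide (y) and 18 mm high, to be gripped on its two nearly flat y sides; the branches fan out along x to +-23 mm, stay within 10 mm of the middle in y (so the fingers pass either side of them) and reach 62 mm high. Origin: centre of the foot's underside, z up. About 0.08 kg.
- magnet_bar: Bystander: plain steel bar magnet lying flat, 70 x 14 x 10 mm (x, y, z). Origin: centre of its underside. Not to be moved.
- streak_plate: Bystander: white unglazed porcelain tile lying flat, 50 x 50 x 7 mm. Origin: centre of its underside. Not to be moved.
- bottle: Bystander: small upright amber dropper bottle with black cap, 30 mm diameter, 70 mm high. Origin: centre of its underside. Not to be moved.
- quartz: Bystander: single clear six-sided quartz crystal lying on its side, 52 mm long (x), 20 mm wide, 17 mm high, pointed at +x. Origin: on its underside near the middle. Not to be moved.
Not all that is in view belongs to the job. Leave any blue or green look-alike of the vanadinite alone.

How it is judged:
By the outcome, as a careful person would: the job done as asked, in the order asked, and still so for the second after the job is handed in, with the robot touching nothing.
It also fails if it takes over 144 s, if anything falls off the work surface, if the arm or the gripper's body presses on something with over 40 N, if the wrist force passes 120 N, or if a joint passes its speed limit or range.

## Working session

There is one attempt and no reset: what is moved stays moved. The work goes in short steps, Python scripts to look and compute and a tool call to move; the robot and the scene stay as the last step left them, time stands still between calls to the robot, and variables do not carry over. Pictures are saved under pics/ and viewed, about 12 in all and at most 16, crops included, and the job is handed in when it is done.

Besides the shell and the picture viewer there is one more tool, called as name(argument=value, ...), one argument or row to a line, values as JSON. jog_arm: Moves the arm, as the interface text tells. Its arguments: {"type":"object","properties":{"steps":{"type":"array"},"claw":{"type":"number"},"squeeze":{"type":"number"}},"required":["steps"]}

```bash
ls; mkdir -p pics; cat > h.py <<'E'
import numpy as np, cv2, json
from cell import monitor, cams
def grab(n,f):
    d=cams.grab_frame(n); cv2.imwrite(f'pics/{f}.png',d['image'])
    np.savez(f'pics/{f}.npz',**{k:np.array(v) for k,v in d.items()}); return d
def load(f): return np.load(f'pics/{f}.npz',allow_pickle=True)
def ray(d,u,v):
    fl=240/np.tan(np.radians(float(d['vfov']))/2)
    c=np.array([(u-float(d['cx']))/fl,-(v-float(d['cy']))/fl,-1.])
    E=d['extrinsics'];R=E[:3,:3];t=E[:3,3]
    return -R.T@t, R.T@c
def px(d,u,v,z):
    o,r=ray(d,u,v); return (o+r*(z-o[2])/r[2])*1000 if False else (o+r*((z/1000-o[2])/r[2]))*1000
def proj(d,p):
    fl=240/np.tan(np.radians(float(d['vfov']))/2)
    E=d['extrinsics'];c=E[:3,:3]@(np.array(p)/1000)+E[:3,3]
    return float(d['cx'])+fl*c[0]/-c[2], float(d['cy'])-fl*c[1]/-c[2]
E
python3 - <<'E'
from h import *
for n in ['top','side']:
    d=grab(n,n+'0'); print(n,{k:v for k,v in d.items() if k!='image'})
print(monitor.get_obs())
E
```

```text
pics
top {'vfov': 54.58352819703004, 'cx': 317.4947287565088, 'cy': 232.53443069891543, 'extrinsics': array([[ 0.0070511 , -0.99934566,  0.03547575, -0.02477527],
       [ 0.98939099,  0.01212008,  0.14477075, -0.53790741],
       [-0.14510599,  0.03407859,  0.98882906, -0.82167138],
       [ 0.        ,  0.        ,  0.        ,  1.        ]])}
side {'vfov': 44.798191169285424, 'cx': 308.497029973207, 'cy': 246.5117266397784, 'extrinsics': array([[ 0.94574043, -0.32446691,  0.01721229, -0.53265538],
       [ 0.23240245,  0.71251577,  0.66205013, -0.16236494],
       [-0.22707739, -0.6221274 ,  0.74926187, -0.92287977],
       [ 0.        ,  0.        ,  0.        ,  1.        ]])}
{'t': 0.1, 'joint_pos': array([-1.21572631e+00,  9.17521142e-02,  1.23177478e+00,  9.69665996e-06,
        1.81979669e+00, -5.67057091e-02]), 'qd': array([-0.00162645, -0.0004014 , -0.00392964,  0.00074697,  0.00157832,
        0.00050103]), 'joint_efforts': array([ 3.55204473e-03, -4.47860420e+01, -4.07568455e+01,  7.02715642e-02,
        2.84453959e-02, -1.31191737e-04]), 'tcp_pos': array([ 0.24004616, -0.54959299,  0.22163353]), 'tcp_rot': array([-3.13986504e+00, -1.07487707e-04,  4.11778019e-01]), 'force': array([0.08711483, 0.1576307 , 0.59854833]), 'moment': array([-0.0029454 ,  0.01339919,  0.00162633]), 'finger_gap': 0.9979498311497106}
```

View pics/top0.png

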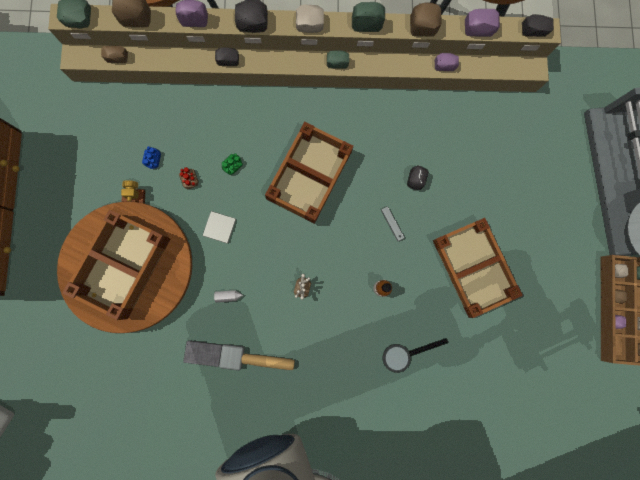

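View pics/side0.png

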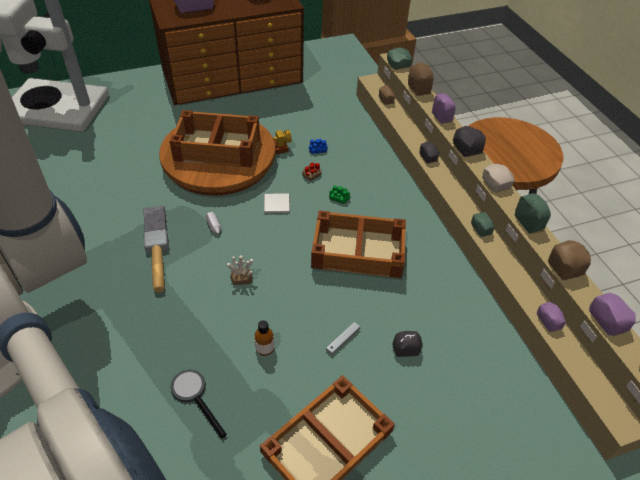

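```bash
python3 - <<'E'
import cv2,numpy as np
t=cv2.imread('pics/top0.png');s=cv2.imread('pics/side0.png')
def c(i,x,y,w,h,k): return cv2.resize(i[y:y+h,x:x+w],None,fx=k,fy=k,interpolation=cv2.INTER_CUBIC)
cv2.imwrite('pics/c1.png',c(t,60,110,300,220,2.66))
a=c(t,270,120,266,200,3)[:, :]
b=np.hstack([c(s,300,200,133,100,3),c(s,250,375,150,100,3)[:, :399]])
print(a.shape,b.shape)
cv2.imwrite('pics/c2.png',np.vstack([a[60:,:798],b[:,:798]])[:840] if 0 else cv2.resize(np.vstack([a[:,:798],b[:,:798]]),None,fx=.666,fy=.666))
E
```

```text
(600, 798, 3) (300, 798, 3)
```

View pics/c1.png

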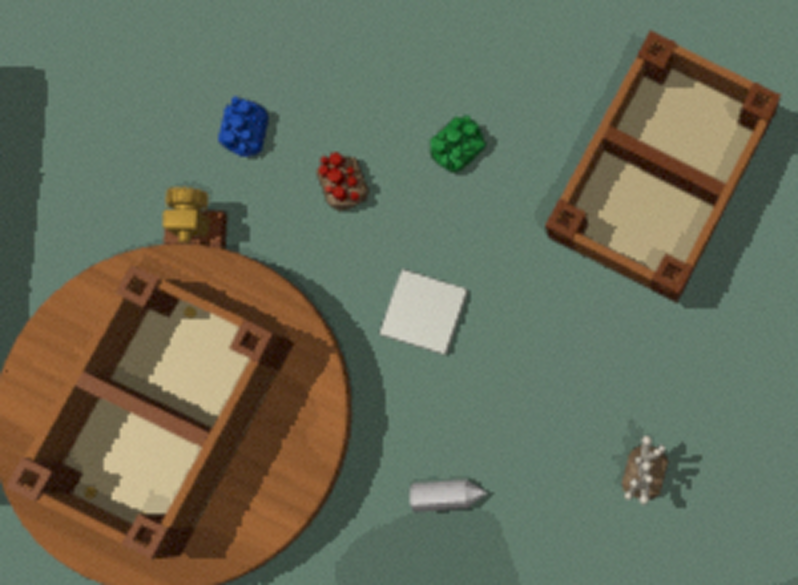

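View pics/c2.png

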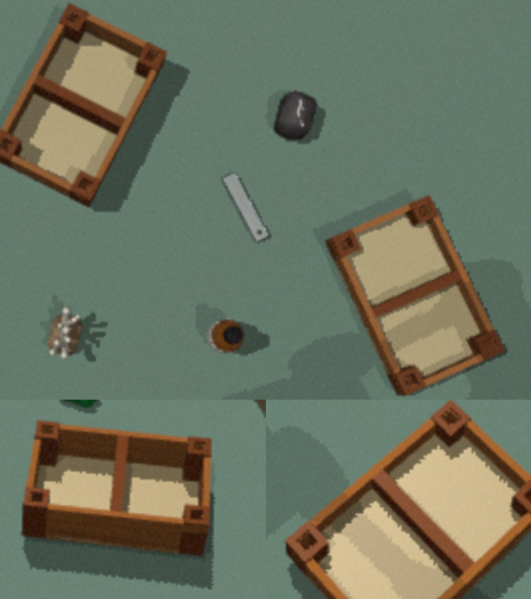

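```bash
cat >> h.py <<'E'
def tray(d,pts,z):
    P=np.array([px(d,u,v,z)[:2] for u,v in pts]); c=P.mean(0)
    L=np.linalg.norm(P-np.roll(P,-1,0),axis=1)
    i=int(np.argmax(L[:2]));e=P[i+1]-P[i]; e2=P[(i+2)%4]-P[(i+3)%4]
    e=e/np.linalg.norm(e)+e2/np.linalg.norm(e2)*1.0
    if np.linalg.norm(e)<1e-6: e=P[i+1]-P[i]
    return c.round(1),L.round(1),np.degrees(np.arctan2(e[1],e[0])).round(1)
E
python3 - <<'E'
from h import *
d=load('top0')
c1=lambda L:[(x/2.66+60,y/2.66+110) for x,y in L]
c2=lambda L:[(x/1.998+270,y/1.998+120) for x,y in L]
D=c1([(138,285),(251,342),(148,535),(30,480)]);M=c1([(656,50),(761,101),(670,272),(566,217)]);S=c2([(346,242),(425,210),(488,343),(409,380)])
print('expect 139,83')
print('deep',tray(d,D,86))
for z in(34,52): print('M',z,tray(d,M,z)); print('S',z,tray(d,S,z))
print('ore',px(d,*c2([(296,116)])[0],25)); print('vana',px(d,*c1([(342,182)])[0],15));print('arag',px(d,*c1([(645,478)])[0],15))
print('arag foot ends',[px(d,*p,0)[:2] for p in c1([(640,500),(650,450)])])
s=load('side0')
print('ore side',px(s,407,345,20)); print('vana',px(s,312,171,13)); print('arag',px(s,242,278,9))
print('mid side', tray(s,[(300+x/1.998,200+(y-400)/1.998) for x,y in [(47,430),(200,446),(196,513),(38,497)]],52))
E
```

```text
expect 139,83
deep (array([473., 330.]), array([ 83.3, 136.5,  83.4, 139.4]), np.float64(155.1))
M 34 (array([659.3,  -3.7]), array([ 84.6, 141.9,  83.4, 139.4]), np.float64(153.2))
S 34 (array([ 478.2, -321.3]), array([ 82.8, 135.7,  83.3, 138.7]), np.float64(-156.8))
M 52 (array([654.1,  -3.5]), array([ 82.8, 138.9,  81.6, 136.5]), np.float64(153.2))
S 52 (array([ 476.9, -314.3]), array([ 81. , 132.8,  81.5, 135.8]), np.float64(-156.8))
ore [ 648.98179082 -213.8560905    25.        ]
vana [643.62767113 227.80271286  15.        ]
arag [433.39492253   6.88133513  15.        ]
arag foot ends [array([418.14507139,  10.21166894]), array([453.70521569,   3.48183753])]
ore side [ 651.23806411 -221.08877426   20.        ]
vana [647.07933034 222.90774942  13.        ]
arag [440.07306152  -1.08714003   9.        ]
mid side (array([656.2,  -6.8]), array([139.1,  80.5, 136.3,  81.9]), np.float64(-26.1))
```

```bash
cat >> h.py <<'E'
def go(x,y,z,yaw=None):
    """yaw deg; prints turn needed (rad about tool z) and tool-frame shift after the turn"""
    o=monitor.get_obs();p=o['tcp_pos']*1000;r=o['tcp_rot'][2]
    t=r if yaw is None else np.radians(yaw)
    turn=-(((t-r)+np.pi/2)%np.pi-np.pi/2) if yaw is not None else 0
    f=r-turn
    d=np.array([x,y,z])-p
    R=np.array([[np.cos(f),np.sin(f)],[np.sin(f),-np.cos(f)]])
    s=R@d[:2]
    print('t %.1f'%o['t'],'tcp',p.round(1),'rot',np.degrees(o['tcp_rot']).round(2),'F',o['force'].round(1),'gap %.1f'%(o['finger_gap']*88),'j6 %.2f'%o['joint_pos'][5],'j6new %.2f'%(o['joint_pos'][5]+turn))
    print('turn %.3f rad (%.2f rows)'%(turn,abs(turn)/.1499),'then shift x %.1f y %.1f z %.1f'%(s[0],s[1],-d[2]))
E
python3 - <<'E'
from h import *
d=grab('wrist','w0'); o=monitor.get_obs()
from scipy.spatial.transform import Rotation as Ro
E=d['extrinsics'];cam=-E[:3,:3].T@E[:3,3]; R=Ro.from_euler('xyz',o['tcp_rot']).as_matrix()
print('cam in tool',R.T@(cam-o['tcp_pos']),'\n',R.T@E[:3,:3].T, d['vfov'],d['cx'],d['cy'])
go(650,-217,190,10)
E
```

```text
cam in tool [ 0.07438185 -0.00058392 -0.16155598] 
 [[-5.53922319e-04  9.61914769e-01  2.73348992e-01]
 [ 9.99999812e-01  6.04400869e-04 -1.00457317e-04]
 [-2.61843745e-04  2.73348885e-01 -9.61914923e-01]] 63.052195950589336 316.8185958429134 237.36668671651842
t 0.1 tcp [ 240.1 -549.6  221.7] rot [-179.91   -0.     23.59] F [ 0.3  0.4 -0.4] gap 87.9 j6 -0.06 j6new 0.18
turn 0.237 rad (1.58 rows) then shift x 461.5 y -256.4 z 31.7
```

jog_arm(
  steps=[
    [[0,0,0,0.12],[0,0,0,0.12],[33,-18,2,0],[33,-18,2,0],[33,-18,2,0],[33,-18,2,0],[33,-18,2,0],[33,-18,2,0]],
  ],
)

```text
t: 0.95
tcp_pos: [0.4177, -0.4084, 0.2102]
tcp_rot: [-3.141, 0.0, 0.172]
force: [0.3, -0.5, 0.2]
finger_gap: 1.001
```

jog_arm(
  steps=[
    [[33,-18,2,0],[33,-18,2,0],[33,-18,2,0],[33,-18,2,0],[33,-18,2,0],[33,-18,2,0],[33,-18,2,0],[33,-18,2,0]],
  ],
)

```text
t: 1.75
tcp_pos: [0.6532, -0.2214, 0.194]
tcp_rot: [-3.141, 0.001, 0.172]
force: [0.5, -0.7, -0.2]
finger_gap: 1.001
```

```bash
python3 - <<'E'
from h import *
grab('wrist','w1');go(650,-217,190,10)
E
```

```text
t 1.8 tcp [ 656.5 -216.7  192.2] rot [-1.798e+02 -2.000e-02  1.012e+01] F [-1.6  2.6 -1.8] gap 88.2 j6 1.03 j6new 1.03
turn 0.002 rad (0.01 rows) then shift x -6.4 y -0.8 z 2.2
```

View pics/w1.png

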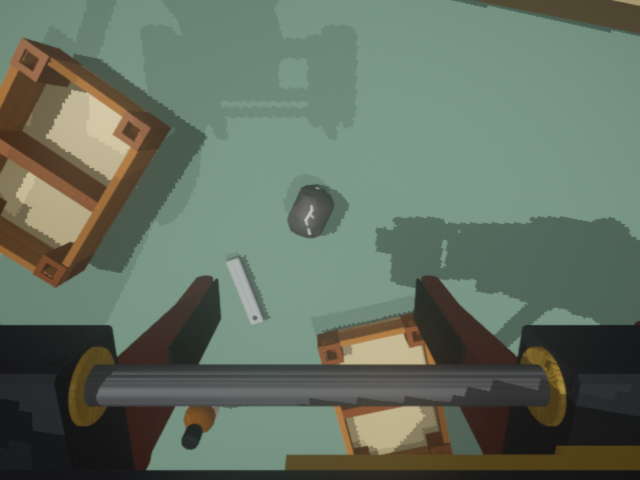

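```bash
python3 - <<'E'
from h import *
d=load('w1'); i=d['image'][170:250,270:350].astype(int)
g=cv2.cvtColor(i.astype(np.uint8),cv2.COLOR_BGR2HSV)
m=((i.max(2)<90)&(i.max(2)-i.min(2)<18)).astype(np.uint8)
n,l,s,c=cv2.connectedComponentsWithStats(m);k=1+s[1:,4].argmax();ys,xs=np.nonzero(l==k);print(s[k])
P=np.array([px(d,x+270,y+170,22)[:2] for x,y in zip(xs,ys)])
(c,w,a)=cv2.minAreaRect(P.astype(np.float32));print(c,w,a,P.mean(0))
ev,V=np.linalg.eigh(np.cov(P.T));print(np.degrees(np.arctan2(V[1,1],V[0,1])),4*np.sqrt(ev))
cv2.imwrite('pics/c3.png',cv2.resize(d['image'][160:260,240:380],None,fx=5,fy=5))
E
```

```text
[ 20  15  44  52 913]
(655.1740112304688, -215.3756866455078) (32.18161392211914, 45.95257568359375) 74.17633056640625 [ 659.10010154 -219.586556  ]
-174.21419915500618 [34.77065253 53.61010677]
```

View pics/c3.png

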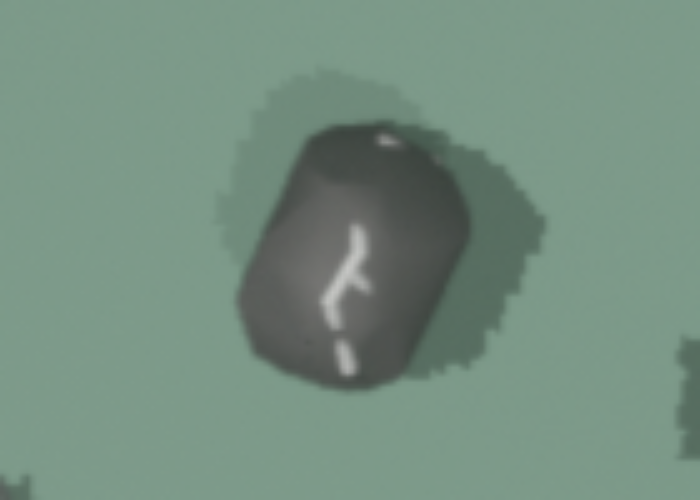

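```bash
python3 - <<'E'
from h import *
go(654,-215.5,4,-14)
E
```

```text
t 1.8 tcp [ 656.5 -216.7  192.2] rot [-1.798e+02 -2.000e-02  1.012e+01] F [-1.6  2.6 -1.8] gap 88.2 j6 1.03 j6new 1.45
turn 0.421 rad (2.81 rows) then shift x -2.7 y -0.5 z 188.2
```

jog_arm(
  steps=[
    [[0,0,20,0.14],[0,0,20,0.14],[-2.5,-0.5,20,0.14],[0,0,30,0],[0,0,30,0],[0,0,30,0],[0,0,20,0],[0,0,18,0]],
  ],
  claw=60,
  squeeze=25,
)

```text
t: 2.6
tcp_pos: [0.649, -0.2216, 0.0044]
tcp_rot: [-3.141, 0.002, -0.248]
force: [0.1, -0.2, -0.4]
finger_gap: 0.685
```

jog_arm(
  steps=[
    [[0,0,0,0],[0,0,0,0],[0,0,0,0],[0,0,0,0],[0,0,0,0]],
  ],
  claw=0,
)

```text
t: 3.1
tcp_pos: [0.6509, -0.222, 0.0086]
tcp_rot: [3.142, -0.003, -0.248]
force: [0.8, 0.5, 2.9]
finger_gap: 0.36
```

jog_arm(
  steps=[
    [[0,0,-10,0],[0,0,-30,0],[0,0,-40,0],[0,0,-40,0],[0,0,-40,0],[0,0,0,0]],
  ],
)

```text
t: 3.7
tcp_pos: [0.6521, -0.2229, 0.176]
tcp_rot: [3.14, -0.013, -0.248]
force: [0.3, 0.2, -1.2]
finger_gap: 0.361
```

```bash
python3 - <<'E'
from h import *
for a in(65,155,-25): go(473,330,160,a)
t=np.radians(-24.9)
for s in(1,-1): print('deep comp',473+s*39.5*np.cos(t),330+s*39.5*np.sin(t))
E
```

```text
t 3.7 tcp [ 652.1 -222.9  176. ] rot [179.88  -0.74 -14.23] F [ 0.3  0.2 -1.2] gap 31.8 j6 1.44 j6new 0.06
turn -1.383 rad (9.22 rows) then shift x 425.4 y -396.0 z 16.0
t 3.7 tcp [ 652.1 -222.9  176. ] rot [179.88  -0.74 -14.23] F [ 0.3  0.2 -1.2] gap 31.8 j6 1.44 j6new 1.63
turn 0.188 rad (1.25 rows) then shift x -396.0 y -425.4 z 16.0
t 3.7 tcp [ 652.1 -222.9  176. ] rot [179.88  -0.74 -14.23] F [ 0.3  0.2 -1.2] gap 31.8 j6 1.44 j6new 1.63
turn 0.188 rad (1.25 rows) then shift x -396.0 y -425.4 z 16.0
deep comp 508.82823856451284 313.3690853719841
deep comp 437.17176143548716 346.6309146280159
```

jog_arm(
  steps=[
    [[0,0,0,-0.1475],[0,0,0,-0.1475],[0,0,0,-0.1475],[0,0,0,-0.1475],[0,0,0,-0.1475],[0,0,0,-0.1475],[0,0,0,-0.1475],[0,0,0,-0.1475]],
  ],
)

```text
t: 4.5
tcp_pos: [0.6493, -0.2218, 0.165]
tcp_rot: [-3.139, 0.001, 0.938]
force: [0.2, 0.2, -2.9]
finger_gap: 0.36
```

jog_arm(
  steps=[
    [[0,0,0,-0.1475],[0,0,0,-0.1475],[0,0,0,-0.1475],[0,0,0,-0.1475],[0,0,0,-0.1475],[0,0,0,-0.1475],[0,0,0,-0.1475],[0,0,0,-0.1475]],
  ],
)

```text
t: 5.3
tcp_pos: [0.6493, -0.2218, 0.165]
tcp_rot: [-3.14, -0.002, 2.118]
force: [-0.7, -0.2, -1.8]
finger_gap: 0.364
```

jog_arm(
  steps=[
    [[0,0,0,-0.1475],[0,0,0,-0.1475],[0,0,0,-0.1475],[0,0,0,-0.1475],[25.4,30.4,-1,0],[25.4,30.4,-1,0],[25.4,30.4,-1,0],[25.4,30.4,-1,0]],
  ],
)

```text
t: 6.1
tcp_pos: [0.6086, -0.0673, 0.1692]
tcp_rot: [-3.141, -0.002, 2.701]
force: [0.4, 0.5, -2.6]
finger_gap: 0.362
```

jog_arm(
  steps=[
    [[25.4,30.4,-1,0],[25.4,30.4,-1,0],[25.4,30.4,-1,0],[25.4,30.4,-1,0],[25.4,30.4,-1,0],[25.4,30.4,-1,0],[25.4,30.4,-1,0],[25.4,30.4,-1,0]],
  ],
)

```text
t: 6.9
tcp_pos: [0.5283, 0.2392, 0.1774]
tcp_rot: [-3.14, -0.001, 2.702]
force: [0.9, -0.5, -1.3]
finger_gap: 0.361
```

jog_arm(
  steps=[
    [[25.4,30.4,-1,0],[15.4,20.4,-1,0],[0,0,0,0],[0,0,0,0],[0,0,0,0]],
  ],
)

```text
t: 7.4
tcp_pos: [0.5143, 0.3002, 0.18]
tcp_rot: [-3.14, -0.0, 2.701]
force: [0.1, -0.2, -2.0]
finger_gap: 0.362
```

```bash
python3 - <<'E'
from h import *
grab('wrist','w2');grab('top','t2');go(509,313,100,155)
E
```

```text
t 7.5 tcp [514.5 300.1 180.4] rot [-179.97   -0.    154.7 ] F [-0.3  0.1 -2.3] gap 31.9 j6 -0.66 j6new -0.66
turn -0.005 rad (0.03 rows) then shift x 10.4 y 9.4 z 80.4
```

View pics/w2.png

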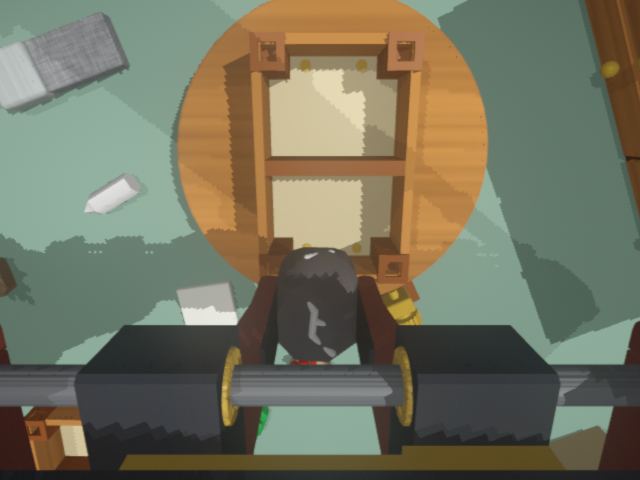

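```bash
python3 - <<'E'
from h import *
d=load('w2')
A,B,C=[px(d,*p,86)[:2] for p in[(269,51),(405,50),(392,267)]]
print(A,B,C,np.linalg.norm(A-B),np.linalg.norm(B-C)); c=(A+C)/2; e=B-C;print('centre',c,np.degrees(np.arctan2(e[1],e[0])),np.degrees(np.arctan2(*(A-B)[::-1]))-90)
print('part',px(d,335,166,84))
u=(C-B)/np.linalg.norm(C-B);q=c+39.5*u;print('comp',q);go(*q,51,155)
E
```

```text
[394.5538049 324.9067835] [428.82977928 398.65685857] [553.16893499 339.29377976] 81.32598595706754 137.78316577148973
centre [473.86136994 332.10028163] 154.478852419712 -204.92704972819786
part [473.49852374 332.33274077  84.        ]
comp [509.50720972 315.08193545]
t 7.5 tcp [514.5 300.1 180.4] rot [-179.97   -0.    154.7 ] F [-0.3  0.1 -2.3] gap 31.9 j6 -0.66 j6new -0.66
turn -0.005 rad (0.03 rows) then shift x 10.8 y 11.5 z 129.4
```

jog_arm(
  steps=[
    [[6,6,20,0],[5,5.5,20,0],[0,0,25,0],[0,0,25,0],[0,0,20,0],[0,0,8,0],[0,0,4,0],[0,0,0,0]],
  ],
)

```text
t: 8.3
tcp_pos: [0.5094, 0.3161, 0.059]
tcp_rot: [3.141, 0.0, 2.701]
force: [0.2, -0.8, -2.5]
finger_gap: 0.364
```

jog_arm(
  steps=[
    [[0,0,2,0],[0,0,2,0],[0,0,1,0],[0,0,1,0],[0,0,0,0]],
  ],
)

```text
t: 8.8
tcp_pos: [0.509, 0.3165, 0.0526]
tcp_rot: [-3.142, -0.0, 2.702]
force: [-0.7, -0.4, -2.3]
finger_gap: 0.359
```

jog_arm(
  steps=[
    [[0,0,1.5,0],[0,0,1.5,0],[0,0,1,0],[0,0,1,0],[0,0,0,0],[0,0,0,0]],
  ],
)

```text
t: 9.4
tcp_pos: [0.5092, 0.3166, 0.0495]
tcp_rot: [3.141, 0.001, 2.702]
force: [-3.8, -2.5, 6.8]
finger_gap: 0.363
```

jog_arm(
  steps=[
    [[0,0,0,0],[0,0,0,0],[0,0,0,0],[0,0,0,0]],
  ],
  claw=48,
)

```text
t: 9.8
tcp_pos: [0.509, 0.3165, 0.0474]
tcp_rot: [-3.141, -0.0, 2.702]
force: [0.6, -0.4, 1.0]
finger_gap: 0.545
```

jog_arm(
  steps=[
    [[0,0,-10,0],[0,0,-25,0],[0,0,-40,0],[0,0,-40,0],[0,0,-40,0],[0,0,-20,0],[0,0,0,0],[0,0,0,0]],
  ],
)

```text
t: 10.6
tcp_pos: [0.5091, 0.3165, 0.2224]
tcp_rot: [3.141, 0.0, 2.702]
force: [0.4, -0.1, -0.7]
finger_gap: 0.546
```

```bash
python3 - <<'E'
from h import *
grab('wrist','w3');go(655,-5,200,65);go(655,-5,200,154)
E
```

```text
t 10.7 tcp [508.7 316.3 221. ] rot [-1.799e+02 -7.000e-02  1.548e+02] F [ 0.2 -0.4 -0.7] gap 48.0 j6 -0.63 j6new 0.94
turn 1.567 rad (10.46 rows) then shift x -229.3 y 268.4 z 21.0
t 10.7 tcp [508.7 316.3 221. ] rot [-1.799e+02 -7.000e-02  1.548e+02] F [ 0.2 -0.4 -0.7] gap 48.0 j6 -0.63 j6new -0.62
turn 0.014 rad (0.09 rows) then shift x -272.4 y -224.6 z 21.0
```

jog_arm(
  steps=[
    [[0,0,0,0.145],[0,0,0,0.145],[0,0,0,0.145],[0,0,0,0.145],[0,0,0,0.145],[0,0,0,0.145],[0,0,0,0.145],[0,0,0,0.145]],
  ],
)

```text
t: 11.45
tcp_pos: [0.5083, 0.3161, 0.2196]
tcp_rot: [-3.138, 0.002, 1.536]
force: [-0.6, -0.2, 0.2]
finger_gap: 0.542
```

jog_arm(
  steps=[
    [[0,0,0,0.145],[0,0,0,0.145],[0,0,0,0.145],[-18.5,22.8,0,0],[-18.5,22.8,0,0],[-18.5,22.8,0,0],[-18.5,22.8,0,0],[-18.5,22.8,0,0]],
  ],
)

```text
t: 12.25
tcp_pos: [0.5691, 0.1815, 0.2197]
tcp_rot: [-3.138, 0.003, 1.107]
force: [-0.1, -0.0, -0.5]
finger_gap: 0.549
```

jog_arm(
  steps=[
    [[-18.5,22.8,0,0],[-18.5,22.8,0,0],[-18.5,22.8,0,0],[-18.5,22.8,0,0],[-18.5,22.8,0,0],[-18.5,22.8,0,0],[-18.5,22.8,0,0],[0,0,0,0]],
  ],
)

```text
t: 13.05
tcp_pos: [0.6543, -0.0079, 0.2188]
tcp_rot: [-3.137, 0.003, 1.103]
force: [0.7, -0.6, -0.5]
finger_gap: 0.545
```

jog_arm(
  steps=[
    [[0,0,0,0],[0,0,0,0],[0,0,0,0]],
  ],
)

```text
t: 13.35
tcp_pos: [0.6539, -0.0033, 0.2224]
tcp_rot: [-3.141, -0.0, 1.108]
force: [0.2, 0.6, 0.9]
finger_gap: 0.546
```

```bash
python3 - <<'E'
from h import *
grab('wrist','w4');go(655,-5,200,63.5)
a=cv2.imread('pics/w3.png');b=cv2.imread('pics/w4.png')
cv2.imwrite('pics/c4.png',np.hstack([cv2.resize(a[100:460,180:460],None,fx=.9,fy=.9),b[0:324,60:600]]))
E
```

```text
t 13.4 tcp [654.   -3.3 222.6] rot [-1.7999e+02 -1.0000e-02  6.3500e+01] F [-0.4  0.8  0.1] gap 48.0 j6 0.41 j6new 0.41
turn -0.000 rad (0.00 rows) then shift x -1.1 y 1.6 z 22.6
```

View pics/c4.png

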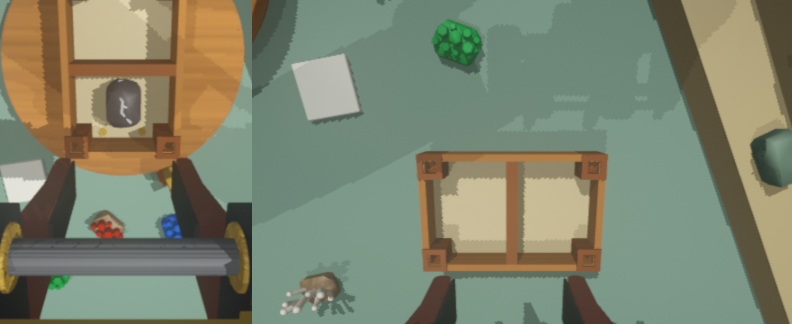

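```bash
python3 - <<'E'
from h import *
d=load('w4')
for z in(34,52): print(z,tray(d,[(239,168),(402,168),(396,258),(245,258)],z))
print([px(d,*p,50)[:2] for p in[(320,160),(320,260)]])
E
```

```text
34 (array([654.9,  -7. ]), array([144.3,  84.1, 142.6,  84.1]), np.float64(-26.5))
52 (array([656.6,  -3.4]), array([136.9,  79.8, 135.2,  79.8]), np.float64(-26.5))
[array([676.81116402,  38.33552484]), array([637.30705705, -41.22055415])]
```

jog_arm(
  steps=[
    [[0.8,2.4,30,0],[0,0,40,0],[0,0,40,0],[0,0,40,0],[0,0,30,0],[0,0,18,0],[0,0,0,0],[0,0,0,0]],
  ],
  claw=40,
  squeeze=40,
)

```text
t: 14.2
tcp_pos: [0.6569, -0.0043, 0.0253]
tcp_rot: [3.141, -0.0, 1.108]
force: [0.9, 0.4, 0.3]
finger_gap: 0.457
```

jog_arm(
  steps=[
    [[0,0,0,0],[0,0,0,0],[0,0,0,0],[0,0,0,0],[0,0,0,0]],
  ],
  claw=0,
)

```text
t: 14.7
tcp_pos: [0.6571, -0.0048, 0.0253]
tcp_rot: [3.141, -0.0, 1.107]
force: [-1.4, 1.0, 3.0]
finger_gap: 0.11
```

jog_arm(
  steps=[
    [[0,0,-10,0],[0,0,-30,0],[0,0,-40,0],[0,0,-40,0],[0,0,-40,0],[0,0,0,0],[0,0,0,0]],
  ],
)

```text
t: 15.4
tcp_pos: [0.6573, -0.0049, 0.1858]
tcp_rot: [3.139, -0.001, 1.107]
force: [1.1, 1.0, -1.7]
finger_gap: 0.108
```

```bash
python3 - <<'E'
from h import *
go(473.7,331.8,184,65)
E
```

```text
t 15.4 tcp [657.3  -4.9 185.8] rot [ 1.7988e+02 -5.0000e-02  6.3410e+01] F [ 1.1  1.  -1.7] gap 9.5 j6 0.40 j6new 0.38
turn -0.028 rad (0.18 rows) then shift x 227.6 y -308.7 z 1.8
```

jog_arm(
  steps=[
    [[7.6,-8.7,0,-0.028],[15,-20,0,0],[15,-20,0,0],[15,-20,0,0],[15,-20,0,0],[15,-20,0,0],[15,-20,0,0],[15,-20,0,0]],
  ],
)

```text
t: 16.2
tcp_pos: [0.5678, 0.1614, 0.1816]
tcp_rot: [-3.138, 0.003, 1.136]
force: [-0.4, 0.6, -2.3]
finger_gap: 0.112
```

jog_arm(
  steps=[
    [[15,-20,0,0],[15,-20,0,0],[15,-20,0,0],[15,-20,0,0],[15,-20,0,0],[15,-20,0,0],[15,-20,0,0],[10,-15,0,0]],
  ],
)

```text
t: 17.0
tcp_pos: [0.4756, 0.3311, 0.1815]
tcp_rot: [-3.138, 0.004, 1.137]
force: [1.2, -0.1, -1.6]
finger_gap: 0.112
```

jog_arm(
  steps=[
    [[0,-5,0,0],[0,0,10,0],[0,0,10,0],[0,0,0,0],[0,0,0,0],[0,0,0,0],[0,0,0,0]],
  ],
)

```text
t: 17.7
tcp_pos: [0.4739, 0.3317, 0.1652]
tcp_rot: [3.141, -0.001, 1.134]
force: [-0.1, 0.4, -1.4]
finger_gap: 0.116
```

```bash
python3 - <<'E'
from h import *
go(473.7,331.8,104,65); grab('wrist','w5'); grab('side','s5')
a=cv2.imread('pics/w5.png');b=cv2.imread('pics/s5.png')
cv2.imwrite('pics/c5.png',np.hstack([cv2.resize(a[60:360,100:540],None,fx=1,fy=1),cv2.resize(b[80:230,130:310],None,fx=2,fy=2)]))
E
```

```text
t 17.7 tcp [473.9 331.7 165.2] rot [ 1.7997e+02 -4.0000e-02  6.4990e+01] F [-0.1  0.4 -1.4] gap 10.2 j6 0.99 j6new 0.99
turn -0.000 rad (0.00 rows) then shift x -0.0 y -0.2 z 61.2
```

View pics/c5.png

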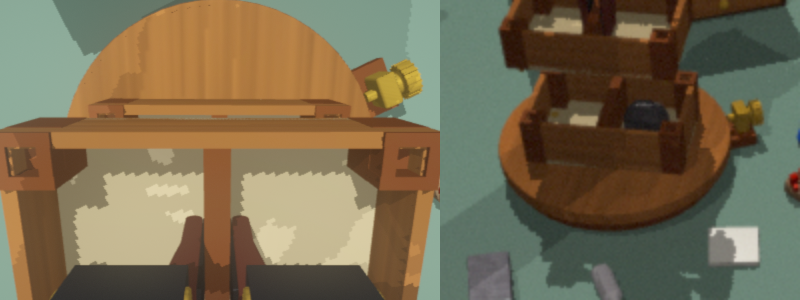

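```bash
python3 - <<'E'
from h import *
d=load('w5');p=np.array([473.9,331.7]);f=np.radians(65);R=np.array([[np.cos(f),np.sin(f)],[np.sin(f),-np.cos(f)]])
T=lambda u,v,z:(R@(px(d,u,v,z)[:2]-p)).round(1)
print('held sockets (expect 41.5,+-69.5)',T(116,220,192),T(508,221,192))
print('held outer edge (52,+-80)',T(100,188,192),T(540,178,192))
print('deep outer corners (52,+-80)',T(190,162,86),T(450,162,86))
E
```

```text
held sockets (expect 41.5,+-69.5) [ 43.  -71.8] [42.5 67. ]
held outer edge (52,+-80) [ 54.3 -75.7] [57.6 76. ]
deep outer corners (52,+-80) [ 54.  -77.6] [53.9 80.2]
```

```bash
python3 - <<'E'
from h import *
a=cv2.imread('pics/w5.png')
k=4
l=cv2.resize(a[140:290,50:250],None,fx=2,fy=2,interpolation=cv2.INTER_CUBIC);r=cv2.resize(a[140:290,400:600],None,fx=2,fy=2,interpolation=cv2.INTER_CUBIC)
l2=cv2.resize(a[150:210,170:270],None,fx=4,fy=4,interpolation=cv2.INTER_CUBIC);r2=cv2.resize(a[150:210,370:470],None,fx=4,fy=4,interpolation=cv2.INTER_CUBIC)
cv2.imwrite('pics/c6.png',np.vstack([np.hstack([l,r]),np.hstack([l2,r2])]))
E
```

```text
(no output)
```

View pics/c6.png

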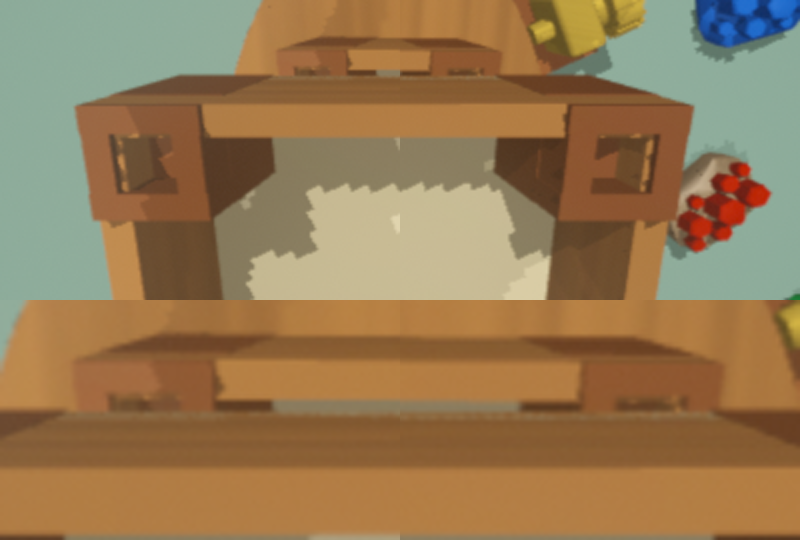

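```bash
python3 - <<'E'
from h import *
d=load('w5');p=np.array([473.9,331.7]);f=np.radians(65);R=np.array([[np.cos(f),np.sin(f)],[np.sin(f),-np.cos(f)]])
T=lambda u,v,z:(R@(px(d,u,v,z)[:2]-p)).round(1)
for z in (188,190,192):print('held',z,T(88,193,z),T(546.5,193,z))
for z in (84,86): print('deep',z,T(189.5,165,z),T(450.5,165.5,z))
E
```

```text
held 188 [ 51.9 -82.5] [51.8 81.4]
held 190 [ 52.3 -81.3] [52.1 80.2]
held 192 [ 52.6 -80.1] [52.4 79.1]
deep 84 [ 52.1 -78.7] [51.6 81.4]
deep 86 [ 52.3 -78.1] [51.8 80.7]
```

jog_arm(
  steps=[
    [[-0.4,1.6,0,0],[0,0,20,0],[0,0,20,0],[0,0,8,0],[0,0,4,0],[0,0,2,0],[0,0,2,0],[0,0,0,0]],
  ],
)

```text
t: 18.6
tcp_pos: [0.475, 0.331, 0.1093]
tcp_rot: [3.141, -0.001, 1.135]
force: [-1.1, 0.2, -2.5]
finger_gap: 0.113
```

jog_arm(
  steps=[
    [[0,0,2,0],[0,0,1,0],[0,0,1,0],[0,0,0,0]],
  ],
)

```text
t: 19.0
tcp_pos: [0.4747, 0.3308, 0.1045]
tcp_rot: [-3.141, 0.0, 1.135]
force: [0.2, 0.2, -1.1]
finger_gap: 0.106
```

Pins are in the sockets with no side force; go on down.

jog_arm(
  steps=[
    [[0,0,1,0],[0,0,1,0],[0,0,1,0],[0,0,0.5,0],[0,0,0,0],[0,0,0,0]],
  ],
)

```text
t: 19.6
tcp_pos: [0.4747, 0.3309, 0.1013]
tcp_rot: [3.141, -0.0, 1.135]
force: [-0.7, -0.2, 0.2]
finger_gap: 0.11
```

jog_arm(
  steps=[
    [[0,0,0.5,0],[0,0,0.5,0],[0,0,0.5,0],[0,0,0,0],[0,0,0,0]],
  ],
)

```text
t: 20.1
tcp_pos: [0.4748, 0.3309, 0.1013]
tcp_rot: [3.141, -0.001, 1.135]
force: [-3.8, -2.3, 6.8]
finger_gap: 0.104
```

jog_arm(
  steps=[
    [[0,0,-0.5,0],[0,0,0,0],[0,0,0,0],[0,0,-25,0],[0,0,-40,0],[0,0,-40,0],[0,0,-30,0],[0,0,0,0]],
  ],
  claw=36,
)

```text
t: 20.9
tcp_pos: [0.4761, 0.3318, 0.241]
tcp_rot: [3.137, -0.008, 1.135]
force: [-0.4, 0.5, 0.2]
finger_gap: 0.413
```

```bash
python3 - <<'E'
from h import *
go(645,226,190,65)
E
```

```text
t 20.9 tcp [476.1 331.8 241. ] rot [179.71  -0.44  65.02] F [-0.4  0.5  0.2] gap 36.3 j6 0.99 j6new 0.99
turn 0.000 rad (0.00 rows) then shift x -24.5 y 197.8 z 51.0
```

jog_arm(
  steps=[
    [[-4,33,0,0],[-4,33,0,0],[-4,33,10,0],[-4,33,10,0],[-4,33,10,0],[-4,33,10,0],[0,0,0,0],[0,0,0,0]],
  ],
)

```text
t: 21.7
tcp_pos: [0.6437, 0.2251, 0.1926]
tcp_rot: [-3.138, 0.002, 1.134]
force: [-0.8, 1.1, 0.0]
finger_gap: 0.41
```

jog_arm(
  steps=[
    [[0,0,0,0],[0,0,0,0]],
  ],
)

```text
t: 21.9
tcp_pos: [0.6434, 0.2266, 0.196]
tcp_rot: [3.141, -0.001, 1.136]
force: [-0.0, 0.4, -0.8]
finger_gap: 0.41
```

```bash
python3 - <<'E'
from h import *
grab('wrist','w6');go(645,226,190,65);u,v=map(int,proj(load('w6'),(645,226,10)));print(u,v)
a=cv2.imread('pics/w6.png');x0,y0=min(max(u-80,0),480),min(max(v-60,0),360);print(x0,y0)
l=cv2.resize(a[y0:y0+120,x0:x0+160],None,fx=3,fy=3,interpolation=cv2.INTER_CUBIC)
b=np.zeros((360,320,3),np.uint8);b[:240]=cv2.resize(a,(320,240));cv2.imwrite('pics/c7.png',np.hstack([l,b]))
E
```

```text
t 21.9 tcp [643.5 226.5 196.2] rot [ 1.7994e+02 -6.0000e-02  6.5100e+01] F [-0.1 -0.   0.5] gap 35.9 j6 0.72 j6new 0.72
turn 0.002 rad (0.01 rows) then shift x 0.1 y 1.6 z 6.2
319 211
239 151
```

View pics/c7.png

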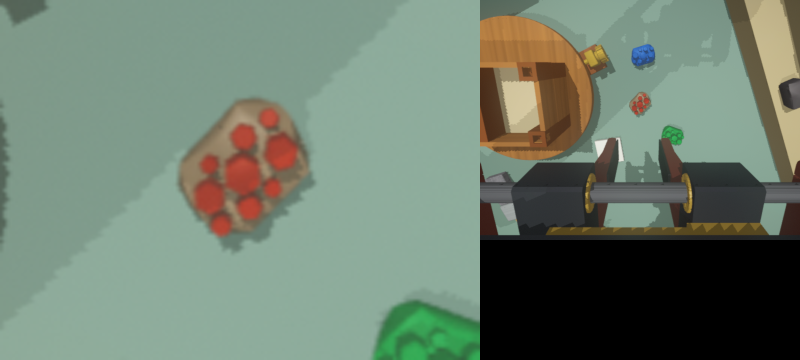

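```bash
python3 - <<'E'
from h import *
d=load('w6');q=lambda x,y,z:px(d,239+x/3,151+y/3,z)[:2]
for a,b in [((180,160),(237,100)),((240,235),(312,168))]:
    e=q(*b,12)-q(*a,12);print(np.degrees(np.arctan2(e[1],e[0])),np.linalg.norm(e))
i=d['image'][151:271,239:399];h=cv2.cvtColor(i,cv2.COLOR_BGR2HSV)
m=((h[...,0]<20)|(h[...,0]>165))&(h[...,1]>50);m=m.astype(np.uint8)
n,l,s,c=cv2.connectedComponentsWithStats(m);k=1+s[1:,4].argmax();ys,xs=np.nonzero(l==k);print(s[k],c[k]*3)
P=np.array([px(d,x+239,y+151,12)[:2] for x,y in zip(xs,ys)]);print(cv2.minAreaRect(P.astype(np.float32)),P.mean(0))
ev,V=np.linalg.eigh(np.cov(P.T));print(np.degrees(np.arctan2(V[1,1],V[0,1])),4*np.sqrt(ev))
go(*P.mean(0),4,20)
E
```

```text
21.58177763438998 24.748479966755195
18.97858649773098 29.9035195420953
[  61   34   41   45 1189] [241.63751051 165.72413793]
((647.5299682617188, 230.6226348876953), (40.48436737060547, 28.39044189453125), 20.145036697387695) [647.54939967 230.94529814]
-148.8374662268528 [30.12373611 42.22064944]
t 21.9 tcp [643.5 226.5 196.2] rot [ 1.7994e+02 -6.0000e-02  6.5100e+01] F [-0.1 -0.   0.5] gap 35.9 j6 0.72 j6new 1.51
turn 0.787 rad (5.25 rows) then shift x 5.3 y -2.7 z 192.2
```

jog_arm(
  steps=[
    [[0,0,0,-0.1484],[0,0,0,-0.1484],[0,0,0,-0.1484],[0,0,0,-0.1484],[0,0,0,-0.1484],[0,0,0,-0.1484],[0,0,0,-0.1484],[0,0,0,-0.1484]],
  ],
  claw=46,
  squeeze=20,
)

```text
t: 22.75
tcp_pos: [0.6436, 0.2263, 0.1961]
tcp_rot: [3.14, 0.001, 2.329]
force: [-0.2, 0.3, 0.0]
finger_gap: 0.524
```

jog_arm(
  steps=[
    [[0,0,0,-0.1484],[0,0,0,-0.1484],[0,0,0,-0.1484],[0,0,0,-0.1484],[0,0,0,-0.1484],[0,0,0,-0.1484],[0,0,0,-0.1484],[0,0,0,-0.1484]],
  ],
)

```text
t: 23.55
tcp_pos: [0.6436, 0.2263, 0.1961]
tcp_rot: [-3.142, 0.001, -2.767]
force: [-1.0, -0.1, 0.1]
finger_gap: 0.525
```

jog_arm(
  steps=[
    [[-5,1.8,40,0],[0,0,40,0],[0,0,40,0],[0,0,30,0],[0,0,20,0],[0,0,0,0],[0,0,0,0],[0,0,0,0]],
  ],
)

```text
t: 24.35
tcp_pos: [0.6492, 0.2297, 0.028]
tcp_rot: [-3.141, 0.004, -2.774]
force: [-0.5, 0.2, 0.5]
finger_gap: 0.524
```

```bash
python3 - <<'E'
from h import *
go(647.5,230,2,201)
E
```

```text
t 24.4 tcp [649.2 229.7  28. ] rot [-179.98    0.23 -158.91] F [-0.5  0.2  0.5] gap 46.1 j6 -1.65 j6new -1.65
turn 0.001 rad (0.01 rows) then shift x 1.4 y 0.9 z 26.0
```

jog_arm(
  steps=[
    [[0,0,15,0],[0,0,8,0],[0,0,2,0],[0,0,0,0],[0,0,0,0]],
  ],
)

```text
t: 24.85
tcp_pos: [0.648, 0.229, 0.0004]
tcp_rot: [3.142, -0.0, -2.774]
force: [-2.3, -0.8, 4.6]
finger_gap: 0.525
```

jog_arm(
  steps=[
    [[0,0,0,0],[0,0,0,0],[0,0,0,0],[0,0,0,0]],
  ],
  claw=0,
)

```text
t: 25.25
tcp_pos: [0.6484, 0.2291, 0.0004]
tcp_rot: [3.142, 0.001, -2.774]
force: [0.6, -0.3, 5.1]
finger_gap: 0.336
```

jog_arm(
  steps=[
    [[0,0,-10,0],[0,0,-30,0],[0,0,-40,0],[0,0,-40,0],[0,0,-40,0],[0,0,-40,0],[0,0,0,0],[0,0,0,0]],
  ],
)

```text
t: 26.05
tcp_pos: [0.6483, 0.229, 0.2009]
tcp_rot: [-3.141, 0.001, -2.774]
force: [-0.6, -0.1, -2.0]
finger_gap: 0.338
```

```bash
python3 - <<'E'
from h import *
t=np.radians(-25);c=np.array([474.7,331.2]);q=c+39.5*np.array([np.cos(t),np.sin(t)]);print(q)
go(*q,170,155)
E
```

```text
[510.49915759 314.50657866]
t 26.1 tcp [648.3 229.  200.9] rot [-1.7999e+02  8.0000e-02 -1.5894e+02] F [-0.6 -0.1 -2. ] gap 29.8 j6 -1.65 j6new -0.84
turn 0.804 rad (5.36 rows) then shift x 161.0 y 19.2 z 30.9
```

jog_arm(
  steps=[
    [[0,0,0,0.134],[0,0,0,0.134],[0,0,0,0.134],[0,0,0,0.134],[0,0,0,0.134],[0,0,0,0.134],[25,3,0,0],[25,3,0,0]],
  ],
)

```text
t: 26.85
tcp_pos: [0.604, 0.255, 0.1958]
tcp_rot: [-3.137, -0.005, 2.704]
force: [-0.6, 1.0, -0.6]
finger_gap: 0.342
```

jog_arm(
  steps=[
    [[25,3,0,0],[25,3,0,0],[25,3,0,0],[25,3,0,0],[11,1.2,0,0],[0,0,0,0],[0,0,0,0],[0,0,0,0]],
  ],
)

```text
t: 27.65
tcp_pos: [0.511, 0.3137, 0.1994]
tcp_rot: [-3.141, -0.0, 2.704]
force: [-0.4, -0.6, -1.1]
finger_gap: 0.34
```

```bash
python3 - <<'E'
from h import *
grab('wrist','w7');grab('side','s7');go(510.5,314.5,92,155)
a=cv2.imread('pics/w7.png');b=cv2.imread('pics/s7.png')
cv2.imwrite('pics/c8.png',np.hstack([a[0:380,140:520],cv2.resize(b[60:230,120:310],None,fx=2.2,fy=2.235)[:380]]))
E
```

```text
t 27.8 tcp [511.  313.8 199.7] rot [-179.97   -0.    154.92] F [ 0.7 -0.3 -1.6] gap 29.9 j6 -0.64 j6new -0.64
turn -0.001 rad (0.01 rows) then shift x 0.8 y 0.4 z 107.7
```

View pics/c8.png

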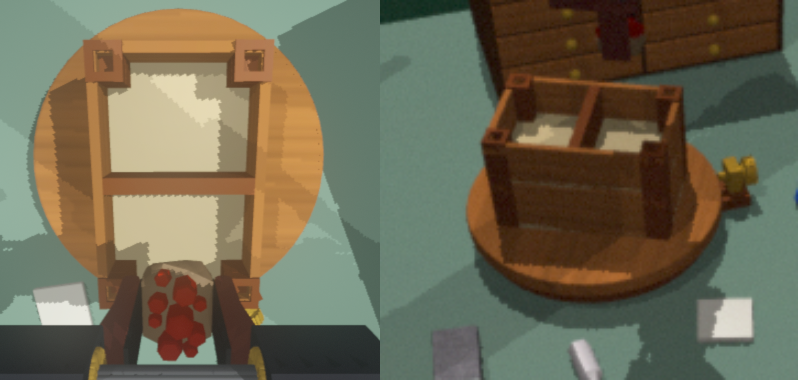

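Middle tray is seated flush (side view, no gap); vanadinite held crystals up. Sockets in w7: (245,61), (393,61), (252,291), (385,291).

jog_arm(
  steps=[
    [[0.8,0.4,20,0],[0,0,30,0],[0,0,30,0],[0,0,15,0],[0,0,6,0],[0,0,2,0],[0,0,0,0]],
  ],
)

```text
t: 28.45
tcp_pos: [0.5104, 0.3154, 0.0985]
tcp_rot: [3.14, 0.001, 2.705]
force: [-0.5, 0.6, -1.2]
finger_gap: 0.337
```

jog_arm(
  steps=[
    [[0,0,1,0],[0,0,1,0],[0,0,1,0],[0,0,0,0],[0,0,0,0]],
  ],
)

```text
t: 28.95
tcp_pos: [0.5097, 0.3152, 0.0942]
tcp_rot: [3.142, 0.0, 2.705]
force: [0.6, -0.3, -1.4]
finger_gap: 0.333
```

```bash
python3 - <<'E'
from h import *
d=load('w7');print(tray(d,[(245,61),(393,61),(385,291),(252,291)],128));go(478,-321,200,24)
E
```

```text
(array([473.7, 332.2]), array([ 81.3, 136.5,  85.7, 136.6]), np.float64(-25.1))
t 28.9 tcp [509.7 315.2  94.2] rot [180.   0. 155.] F [ 0.6 -0.3 -1.4] gap 29.3 j6 -0.64 j6new -1.49
turn -0.855 rad (5.71 rows) then shift x 287.7 y -568.3 z -105.8
```

jog_arm(
  steps=[
    [[0,0,1,0],[0,0,1,0],[0,0,0.5,0],[0,0,0.5,0],[0,0,0,0],[0,0,0,0]],
  ],
)

```text
t: 29.55
tcp_pos: [0.5097, 0.3151, 0.0914]
tcp_rot: [3.142, 0.0, 2.705]
force: [-0.8, -1.0, 0.8]
finger_gap: 0.34
```

jog_arm(
  steps=[
    [[0,0,0.5,0],[0,0,0,0]],
  ],
)

```text
t: 29.75
tcp_pos: [0.5097, 0.3151, 0.0914]
tcp_rot: [3.141, 0.0, 2.705]
force: [-1.8, -1.5, 3.9]
finger_gap: 0.34
```

jog_arm(
  steps=[
    [[0,0,0,0],[0,0,0,0],[0,0,0,0],[0,0,-10,0],[0,0,-30,0],[0,0,-40,0],[0,0,-40,0],[0,0,0,0]],
  ],
  claw=46,
)

```text
t: 30.55
tcp_pos: [0.5112, 0.3157, 0.218]
tcp_rot: [3.134, 0.006, 2.705]
force: [0.3, 0.6, 0.7]
finger_gap: 0.522
```

jog_arm(
  steps=[
    [[0,0,0,0.146],[0,0,0,0.146],[0,0,0,0.146],[0,0,0,0.146],[0,0,0,0.146]],
  ],
)

```text
t: 31.05
tcp_pos: [0.5093, 0.3146, 0.2095]
tcp_rot: [-3.139, 0.001, 1.969]
force: [0.3, 0.6, 0.7]
finger_gap: 0.526
```

```bash
python3 - <<'E'
from h import *
grab('wrist','w8');go(478,-321,210,113.2)
E
```

```text
t 31.1 tcp [509.4 314.6 209.5] rot [-1.7986e+02  4.0000e-02  1.1239e+02] F [-0.3  0.2 -0.7] gap 46.0 j6 0.11 j6new 0.09
turn -0.014 rad (0.09 rows) then shift x -571.9 y -279.2 z -0.5
```

jog_arm(
  steps=[
    [[-15,-8,0,-0.014],[-31,-15,0,0],[-31,-15,0,0],[-31,-15,0,0],[-31,-15,0,0],[-31,-15,0,0],[-31,-15,0,0],[-31,-15,0,0]],
  ],
)

```text
t: 31.9
tcp_pos: [0.4998, 0.0557, 0.2099]
tcp_rot: [-3.14, -0.0, 1.992]
force: [0.7, 0.7, 0.3]
finger_gap: 0.524
```

jog_arm(
  steps=[
    [[-31,-15,0,0],[-31,-15,0,0],[-31,-15,0,0],[-31,-15,0,0],[-31,-15,0,0],[-31,-15,0,0],[-31,-15,0,0],[-31,-15,0,0]],
  ],
)

```text
t: 32.7
tcp_pos: [0.4908, -0.2195, 0.2099]
tcp_rot: [-3.14, -0.001, 1.992]
force: [0.8, -0.3, -0.3]
finger_gap: 0.525
```

jog_arm(
  steps=[
    [[-31,-15,0,0],[-31,-15,0,0],[-30,-16,0,0],[0,0,0,0],[0,0,0,0],[0,0,0,0],[0,0,0,0]],
  ],
)

```text
t: 33.4
tcp_pos: [0.4872, -0.3197, 0.2108]
tcp_rot: [3.141, -0.0, 1.991]
force: [0.3, -0.2, 0.9]
finger_gap: 0.524
```

```bash
python3 - <<'E'
from h import *
grab('wrist','w9');go(478,-321,24,113.2)
a=cv2.imread('pics/w8.png');b=cv2.imread('pics/w9.png')
cv2.imwrite('pics/c9.png',np.hstack([cv2.resize(a[60:420,180:460],None,fx=.9,fy=.9),b[0:324,60:600]]))
E
```

```text
t 33.5 tcp [ 487.2 -319.8  210.9] rot [1.7999e+02 1.0000e-02 1.1409e+02] F [ 0.1  0.5 -0.1] gap 45.8 j6 -1.06 j6new -1.04
turn 0.015 rad (0.10 rows) then shift x 2.5 y -9.0 z 186.9
```

View pics/c9.png

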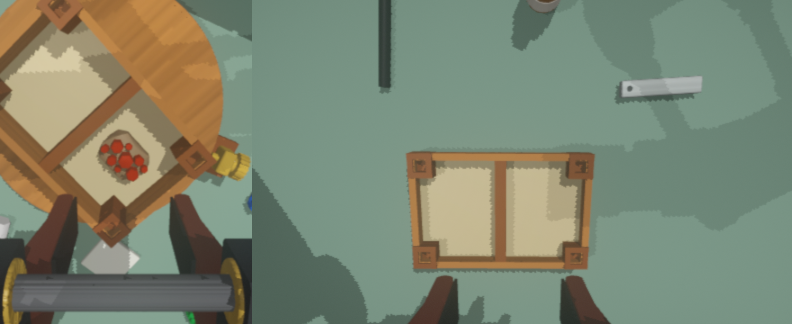

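```bash
python3 - <<'E'
from h import *
d=load('w9');r=tray(d,[(228,165),(388,166),(384,257),(234,256)],34);print(r);go(*r[0],16,r[2]+90)
E
```

```text
(array([ 479.3, -321.1]), array([136.8,  82.1, 136.8,  81.9]), np.float64(23.7))
t 33.5 tcp [ 487.2 -319.8  210.9] rot [1.7999e+02 1.0000e-02 1.1409e+02] F [ 0.1  0.5 -0.1] gap 45.8 j6 -1.06 j6new -1.05
turn 0.007 rad (0.05 rows) then shift x 2.0 y -7.8 z 194.9
```

jog_arm(
  steps=[
    [[2,-7.8,30,0.01],[0,0,40,0],[0,0,40,0],[0,0,40,0],[0,0,30,0],[0,0,12,0],[0,0,0,0],[0,0,0,0]],
  ],
  claw=40,
  squeeze=40,
)

```text
t: 34.25
tcp_pos: [0.4798, -0.3222, 0.02]
tcp_rot: [3.141, 0.002, 1.98]
force: [0.1, -1.0, -1.4]
finger_gap: 0.455
```

jog_arm(
  steps=[
    [[0,0,1,0],[0,0,0.5,0],[0,0,0,0]],
  ],
)

```text
t: 34.55
tcp_pos: [0.4793, -0.3224, 0.0177]
tcp_rot: [3.141, 0.001, 1.979]
force: [-0.2, 0.5, -0.1]
finger_gap: 0.456
```

jog_arm(
  steps=[
    [[0,0,0,0],[0,0,0,0],[0,0,0,0],[0,0,0,0],[0,0,0,0]],
  ],
  claw=0,
)

```text
t: 35.05
tcp_pos: [0.4791, -0.3222, 0.0171]
tcp_rot: [3.142, -0.0, 1.979]
force: [0.1, 1.3, 0.1]
finger_gap: 0.109
```

jog_arm(
  steps=[
    [[0,0,-10,0],[0,0,-30,0],[0,0,-40,0],[0,0,-40,0],[0,0,-40,0],[0,0,-40,0],[0,0,0,0],[0,0,0,0]],
  ],
)

```text
t: 35.85
tcp_pos: [0.4793, -0.3224, 0.2185]
tcp_rot: [3.14, 0.002, 1.979]
force: [0.6, -0.6, -2.6]
finger_gap: 0.11
```

```bash
python3 - <<'E'
from h import *
go(474.7,331.2,217,65)
E
```

```text
t 35.9 tcp [ 479.3 -322.4  218.5] rot [1.7993e+02 1.2000e-01 1.1340e+02] F [ 0.6 -0.6 -2.6] gap 9.6 j6 -1.06 j6new -0.21
turn 0.845 rad (5.63 rows) then shift x 590.4 y -280.4 z 1.5
```

jog_arm(
  steps=[
    [[0,0,0,0.1408],[0,0,0,0.1408],[0,0,0,0.1408],[0,0,0,0.1408],[0,0,0,0.1408],[0,0,0,0.1408],[15,-7,0,0],[28,-13.3,0,0]],
  ],
)

```text
t: 36.65
tcp_pos: [0.4779, -0.2742, 0.2143]
tcp_rot: [-3.137, -0.001, 1.136]
force: [0.4, 0.1, -1.6]
finger_gap: 0.11
```

jog_arm(
  steps=[
    [[28,-13.3,0,0],[28,-13.3,0,0],[28,-13.3,0,0],[28,-13.3,0,0],[28,-13.3,0,0],[28,-13.3,0,0],[28,-13.3,0,0],[28,-13.3,0,0]],
  ],
)

```text
t: 37.45
tcp_pos: [0.4758, -0.0245, 0.2155]
tcp_rot: [-3.139, 0.0, 1.139]
force: [0.6, -0.3, -1.9]
finger_gap: 0.112
```

jog_arm(
  steps=[
    [[28,-13.3,0,0],[28,-13.3,0,0],[28,-13.3,0,0],[28,-13.3,0,0],[28,-13.3,0,0],[28,-13.3,0,0],[28,-13.3,0,0],[28,-13.3,0,0]],
  ],
)

```text
t: 38.25
tcp_pos: [0.4737, 0.223, 0.2155]
tcp_rot: [-3.139, 0.002, 1.139]
force: [0.5, -0.6, -0.9]
finger_gap: 0.106
```

jog_arm(
  steps=[
    [[28,-13.3,0,0],[28,-13.3,0,0],[28,-13.3,0,0],[15.5,-7.5,0,0],[0,0,0,0],[0,0,0,0],[0,0,0,0],[0,0,0,0]],
  ],
)

```text
t: 39.05
tcp_pos: [0.4747, 0.3304, 0.2174]
tcp_rot: [3.141, -0.0, 1.133]
force: [-0.1, 0.2, -1.5]
finger_gap: 0.108
```

```bash
python3 - <<'E'
from h import *
grab('wrist','w10');go(474.7,331.2,135,65)
a=cv2.imread('pics/w10.png');x=lambda u0,v0,w,h,k:cv2.resize(a[v0:v0+h,u0:u0+w],None,fx=k,fy=k,interpolation=cv2.INTER_CUBIC)
cv2.imwrite('pics/c10.png',np.hstack([x(60,60,130,200,3),x(450,60,130,200,3)]))
E
```

```text
t 39.1 tcp [474.7 330.5 217.4] rot [ 1.7998e+02 -1.0000e-02  6.4930e+01] F [ 0.3 -0.7 -0.9] gap 9.4 j6 0.99 j6new 0.99
turn -0.001 rad (0.01 rows) then shift x 0.6 y -0.3 z 82.4
```

View pics/c10.png

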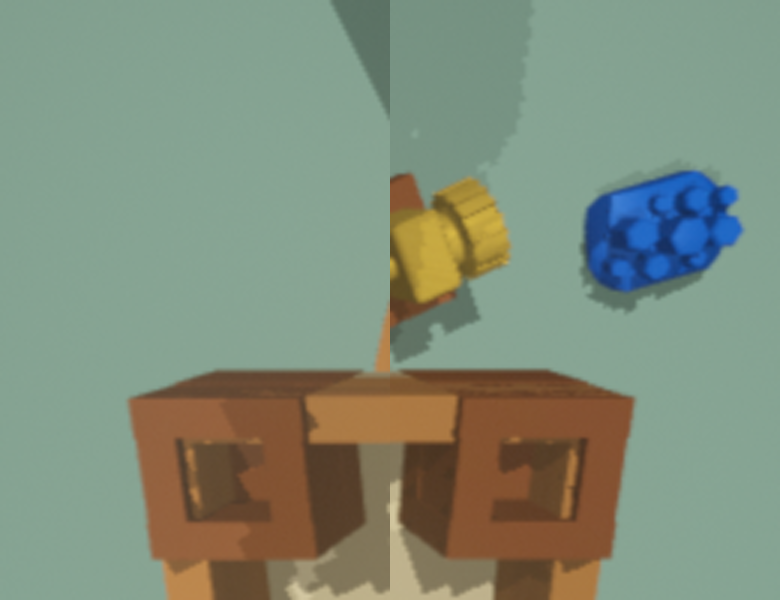

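```bash
python3 - <<'E'
from h import *
d=load('w10');p=np.array([474.7,330.5]);f=np.radians(65);R=np.array([[np.cos(f),np.sin(f)],[np.sin(f),-np.cos(f)]])
T=lambda u,v,z:(R@(px(d,u,v,z)[:2]-p)).round(1)
for z in (230,234):print('held',z,T(103.3,192.7,z),T(531.3,192.7,z))
d=load('w5');p=np.array([473.9,331.7]);print(T(88,193,192),T(546.5,193,192))
print('mid seat vs now',R@np.array([474.75-474.7,330.9-330.5]))
E
```

```text
held 230 [ 50.3 -82.5] [50.  81.7]
held 234 [ 51.  -80.3] [50.7 79.5]
[ 52.6 -80.1] [52.4 79.1]
mid seat vs now [ 0.38365403 -0.12373192]
```

jog_arm(
  steps=[
    [[1.8,-0.2,10,0],[0,0,25,0],[0,0,20,0],[0,0,10,0],[0,0,4,0],[0,0,2,0],[0,0,0,0]],
  ],
)

```text
t: 39.8
tcp_pos: [0.4753, 0.3334, 0.1469]
tcp_rot: [3.141, -0.001, 1.134]
force: [0.2, 0.5, -0.8]
finger_gap: 0.109
```

jog_arm(
  steps=[
    [[0,0,2,0],[0,0,2,0],[0,0,1,0],[0,0,1,0],[0,0,0,0],[0,0,0,0]],
  ],
)

```text
t: 40.4
tcp_pos: [0.475, 0.3333, 0.1401]
tcp_rot: [-3.142, 0.0, 1.134]
force: [-0.1, 0.1, -1.6]
finger_gap: 0.11
```

jog_arm(
  steps=[
    [[0,0,1,0],[0,0,1,0],[0,0,1,0],[0,0,1,0],[0,0,0,0],[0,0,0,0]],
  ],
)

```text
t: 41.0
tcp_pos: [0.475, 0.3332, 0.1361]
tcp_rot: [3.141, 0.0, 1.134]
force: [1.2, -0.0, -1.9]
finger_gap: 0.11
```

jog_arm(
  steps=[
    [[0,0,0.5,0],[0,0,0.5,0],[0,0,0.5,0],[0,0,0.5,0],[0,0,0,0],[0,0,0,0]],
  ],
)

```text
t: 41.6
tcp_pos: [0.4751, 0.3332, 0.1351]
tcp_rot: [3.141, -0.001, 1.134]
force: [-2.2, -2.8, 4.7]
finger_gap: 0.11
```

jog_arm(
  steps=[
    [[0,0,-0.5,0],[0,0,0,0],[0,0,0,0],[0,0,-20,0],[0,0,-30,0],[0,0,-30,0],[0,0,0,0],[0,0,0,0]],
  ],
  claw=36,
)

```text
t: 42.4
tcp_pos: [0.4752, 0.3335, 0.2149]
tcp_rot: [3.141, -0.001, 1.134]
force: [0.3, -1.2, 0.3]
finger_gap: 0.408
```

jog_arm(
  steps=[
    [[0,0,0,-0.1454],[0,0,0,-0.1454],[0,0,0,-0.1454],[0,0,0,-0.1454],[0,0,0,-0.1454],[0,0,0,-0.1454],[0,0,0,-0.1454],[0,0,0,-0.1454]],
  ],
  claw=50,
)

```text
t: 43.2
tcp_pos: [0.4744, 0.333, 0.2121]
tcp_rot: [-3.138, -0.001, 2.304]
force: [-0.9, -0.7, -0.7]
finger_gap: 0.569
```

jog_arm(
  steps=[
    [[0,0,0,-0.1454],[0,0,0,-0.1454],[0,0,0,-0.1454],[0,0,0,-0.1454],[-4,-27.4,0,0],[-4,-27.4,0,0],[-4,-27.4,0,0],[-4,-27.4,0,0]],
  ],
)

```text
t: 44.0
tcp_pos: [0.4612, 0.2221, 0.2121]
tcp_rot: [-3.14, -0.003, 2.88]
force: [0.5, 0.6, 0.3]
finger_gap: 0.568
```

jog_arm(
  steps=[
    [[-4,-27.4,0,0],[-4,-27.4,0,0],[-4,-27.4,0,0],[-4,-27.4,0,0],[-4,-27.4,0,0],[-4,-27.4,0,0],[-4,-27.4,0,0],[-4,-27.4,0,0]],
  ],
)

```text
t: 44.8
tcp_pos: [0.4352, 0.0023, 0.2124]
tcp_rot: [-3.141, -0.003, 2.879]
force: [-0.1, -0.1, -0.5]
finger_gap: 0.57
```

jog_arm(
  steps=[
    [[0,0,0,0],[0,0,0,0],[0,0,0,0]],
  ],
)

```text
t: 45.1
tcp_pos: [0.4359, 0.004, 0.2136]
tcp_rot: [3.141, -0.002, 2.88]
force: [0.7, -0.2, -0.4]
finger_gap: 0.573
```

```bash
python3 - <<'E'
from h import *
grab('wrist','w11');grab('side','s11');go(436,3,200,165);u,v=map(int,proj(load('w11'),(436,3,15)));print(u,v)
a=cv2.imread('pics/w11.png');b=cv2.imread('pics/s11.png')
x0,y0=min(max(u-65,0),510),min(max(v-65,0),330);print(x0,y0)
cv2.imwrite('pics/c11.png',np.hstack([cv2.resize(a[y0:y0+130,x0:x0+130],None,fx=3,fy=3,interpolation=cv2.INTER_CUBIC),cv2.resize(b[50:245,120:315],None,fx=2,fy=2,interpolation=cv2.INTER_CUBIC)]))
E
```

```text
t 45.2 tcp [436.    4.1 214.1] rot [ 1.7999e+02 -5.0000e-02  1.6504e+02] F [-0.3  0.1 -0.6] gap 50.2 j6 -1.38 j6new -1.38
turn 0.001 rad (0.01 rows) then shift x -0.3 y -1.1 z 14.1
315 210
250 145
```

View pics/c11.png

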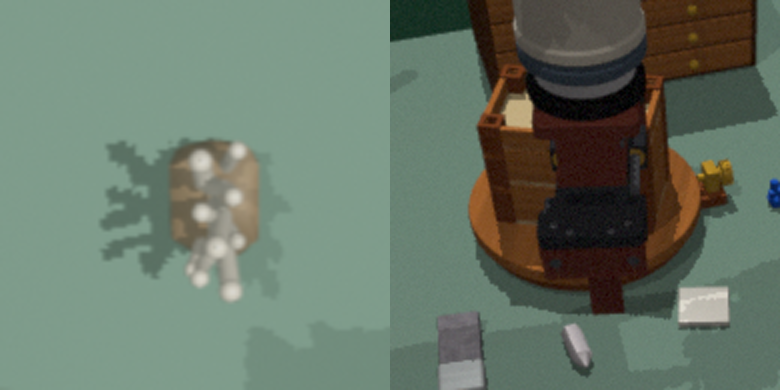

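```bash
python3 - <<'E'
from h import *
d=load('w11');q=lambda x,y,z:px(d,250+x/3,145+y/3,z)[:2]
l,r=q(171,200,18),q(259,200,18);print(l,r,np.linalg.norm(l-r),(l+r)/2)
f=q(215,142,0);n=q(215,253,18);print(f,n,np.linalg.norm(f-n)); c=[*((f+n)/2)]
for a,b in [((170,160),(172,245)),((260,160),(258,240))]:
    e=q(*a,15)-q(*b,15);print(np.degrees(np.arctan2(e[1],e[0])))
go(*c,2,165)
E
```

```text
[434.31261049  -5.06658287] [441.40105836  21.33517504] 27.33676853885207 [437.85683443   8.13429609]
[423.19722229  12.23338337] [454.29777607   3.77809646] 32.22943253912777
165.89679314778365
164.33813845897768
t 45.2 tcp [436.    4.1 214.1] rot [ 1.7999e+02 -5.0000e-02  1.6504e+02] F [-0.3  0.1 -0.6] gap 50.2 j6 -1.38 j6new -1.38
turn 0.001 rad (0.01 rows) then shift x -1.6 y 4.5 z 212.1
```

jog_arm(
  steps=[
    [[-1.6,4.5,0,0],[0,0,40,0],[0,0,40,0],[0,0,30,0],[0,0,30,0],[0,0,25,0],[0,0,20,0],[0,0,10,0]],
  ],
  squeeze=15,
)

```text
t: 46.0
tcp_pos: [0.4377, 0.008, 0.0175]
tcp_rot: [-3.141, -0.003, 2.88]
force: [0.4, 0.9, -0.0]
finger_gap: 0.57
```

jog_arm(
  steps=[
    [[0,0,8,0],[0,0,5,0],[0,0,2,0],[0,0,0,0],[0,0,0,0],[0,0,0,0]],
  ],
)

```text
t: 46.6
tcp_pos: [0.4392, 0.0071, 0.0053]
tcp_rot: [3.141, 0.001, 2.879]
force: [0.7, 0.8, -0.1]
finger_gap: 0.569
```

jog_arm(
  steps=[
    [[0,0,2,0],[0,0,0,0],[0,0,0,0]],
  ],
  claw=34,
)

```text
t: 46.9
tcp_pos: [0.4387, 0.0072, 0.0026]
tcp_rot: [-3.142, -0.0, 2.879]
force: [-0.0, 0.3, 0.0]
finger_gap: 0.391
```

jog_arm(
  steps=[
    [[0,0,0,0],[0,0,0,0],[0,0,0,0],[0,0,0,0]],
  ],
  claw=0,
)

```text
t: 47.3
tcp_pos: [0.4387, 0.0072, 0.0026]
tcp_rot: [-3.142, -0.0, 2.879]
force: [-0.0, 0.5, 0.4]
finger_gap: 0.318
```

jog_arm(
  steps=[
    [[0,0,-4,0],[0,0,-10,0],[0,0,-20,0],[0,0,-30,0],[0,0,-40,0],[0,0,-40,0],[0,0,-40,0],[0,0,-20,0]],
  ],
)

```text
t: 48.1
tcp_pos: [0.4396, 0.0071, 0.2118]
tcp_rot: [3.14, 0.006, 2.879]
force: [1.4, -0.2, -1.9]
finger_gap: 0.316
```

jog_arm(
  steps=[
    [[0,0,-15,0.0875],[0,0,0,0.0875],[0,0,0,0],[0,0,0,0]],
  ],
)

```text
t: 48.5
tcp_pos: [0.4386, 0.0072, 0.2218]
tcp_rot: [-3.142, -0.0, 2.707]
force: [-0.0, 0.7, -1.0]
finger_gap: 0.315
```

```bash
python3 - <<'E'
from h import *
go(511,316,222,155);grab('side','s12')
E
```

```text
t 48.5 tcp [438.6   7.2 221.8] rot [-180.     -0.    155.07] F [-0.   0.7 -1. ] gap 27.7 j6 -1.20 j6new -1.20
turn 0.001 rad (0.01 rows) then shift x 64.9 y 310.5 z -0.2
```

jog_arm(
  steps=[
    [[2,10,0,0],[4,19,0,0],[5,24,0,0],[5,24,0,0],[5,24,0,0],[5,24,0,0],[5,24,0,0],[5,24,0,0]],
  ],
)

```text
t: 49.35
tcp_pos: [0.4793, 0.1809, 0.2212]
tcp_rot: [-3.141, -0.001, 2.706]
force: [-0.2, -0.3, -1.1]
finger_gap: 0.318
```

jog_arm(
  steps=[
    [[5,24,0,0],[5,24,0,0],[5,24,0,0],[5,24,0,0],[5,19,0,0],[4,12,0,0],[3,6,0,0],[1.5,4,0,0]],
  ],
)

```text
t: 50.15
tcp_pos: [0.5068, 0.3179, 0.2214]
tcp_rot: [-3.141, -0.0, 2.705]
force: [-0.3, 0.1, -0.1]
finger_gap: 0.315
```

jog_arm(
  steps=[
    [[0,0,0,0],[0,0,0,0],[0,0,0,0]],
  ],
)

```text
t: 50.45
tcp_pos: [0.5072, 0.3168, 0.222]
tcp_rot: [3.141, 0.0, 2.703]
force: [0.4, 0.5, -0.8]
finger_gap: 0.315
```

```bash
python3 - <<'E'
from h import *
go(510.4,315.5,135.6,155);grab('wrist','w12');a=cv2.imread('pics/w12.png')
b=grab('side','s13')['image'];cv2.imwrite('pics/c12.png',np.hstack([a[20:380,130:530],cv2.resize(b[30:210,120:320],None,fx=2,fy=2)]))
E
```

```text
t 50.5 tcp [507.2 316.8 222. ] rot [1.7999e+02 2.0000e-02 1.5489e+02] F [ 0.4  0.5 -0.8] gap 27.8 j6 -0.63 j6new -0.63
turn -0.002 rad (0.01 rows) then shift x -3.4 y 0.1 z 86.4
```

View pics/c12.png

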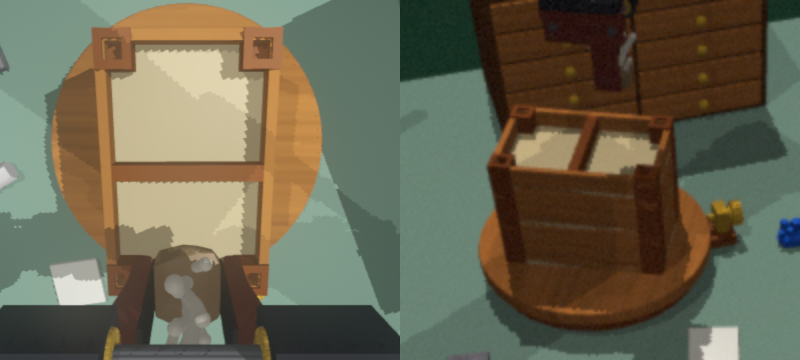

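jog_arm(
  steps=[
    [[-3.4,0,0,0],[0,0,10,0],[0,0,20,0],[0,0,20,0],[0,0,15,0],[0,0,10,0],[0,0,5,0],[0,0,0,0]],
  ],
)

```text
t: 51.35
tcp_pos: [0.51, 0.3159, 0.141]
tcp_rot: [-3.141, -0.001, 2.704]
force: [-0.1, -0.4, 0.1]
finger_gap: 0.314
```

jog_arm(
  steps=[
    [[0,0,1.5,0],[0,0,1.5,0],[0,0,0,0],[0,0,0,0]],
  ],
)

```text
t: 51.75
tcp_pos: [0.5103, 0.3161, 0.1391]
tcp_rot: [3.141, 0.0, 2.704]
force: [0.4, -0.3, -0.9]
finger_gap: 0.321
```

jog_arm(
  steps=[
    [[0,0,1,0],[0,0,1,0],[0,0,0.5,0],[0,0,0,0],[0,0,0,0]],
  ],
)

```text
t: 52.25
tcp_pos: [0.5102, 0.316, 0.1361]
tcp_rot: [-3.142, -0.0, 2.704]
force: [0.2, -0.8, -1.1]
finger_gap: 0.32
```

jog_arm(
  steps=[
    [[0,0,0.4,0],[0,0,0.4,0],[0,0,0,0],[0,0,0,0]],
  ],
)

```text
t: 52.65
tcp_pos: [0.5102, 0.316, 0.1357]
tcp_rot: [3.141, 0.0, 2.704]
force: [-0.7, 0.2, 0.9]
finger_gap: 0.317
```

jog_arm(
  steps=[
    [[0,0,0.3,0],[0,0,0,0],[0,0,0,0]],
  ],
)

```text
t: 52.95
tcp_pos: [0.5103, 0.316, 0.1356]
tcp_rot: [3.141, 0.0, 2.704]
force: [-1.3, -1.1, 4.4]
finger_gap: 0.321
```

jog_arm(
  steps=[
    [[0,0,0,0],[0,0,0,0],[0,0,0,0],[0,0,0,0]],
  ],
  claw=44,
)

```text
t: 53.35
tcp_pos: [0.5101, 0.316, 0.1346]
tcp_rot: [-3.141, -0.0, 2.704]
force: [-0.2, -0.3, -0.1]
finger_gap: 0.505
```

jog_arm(
  steps=[
    [[0,0,-5,0],[0,0,-15,0],[0,0,-25,0],[0,0,-30,0],[0,0,-30,0],[0,0,-30,0],[0,0,0,0],[0,0,0,0]],
  ],
)

```text
t: 54.15
tcp_pos: [0.5105, 0.3162, 0.2716]
tcp_rot: [3.139, 0.002, 2.704]
force: [0.1, 0.9, -0.5]
finger_gap: 0.501
```

jog_arm(
  steps=[
    [[-10,-30,-10,0],[-10,-40,0,0],[-10,-40,0,0],[0,-40,0,0],[0,-30,0,0],[0,0,0,0],[0,0,0,0],[0,0,0,0]],
  ],
)

```text
t: 54.95
tcp_pos: [0.4612, 0.1409, 0.2791]
tcp_rot: [-3.141, -0.001, 2.705]
force: [-0.4, 0.2, 0.8]
finger_gap: 0.498
```

```bash
python3 - <<'E'
from h import *
o=monitor.get_obs();print(o['t'],o['tcp_pos'],o['force'])
a=grab('top','t14')['image'];b=grab('side','s14')['image'];cv2.imwrite('pics/c13.png',np.hstack([cv2.resize(a[130:350,40:250],None,fx=1.8,fy=1.8),cv2.resize(b[50:270,120:340],None,fx=1.8,fy=1.8)]))
E
```

```text
54.95 [0.46121869 0.14093217 0.27906498] [-0.43362364  0.24451363  0.82791368]
```

```bash
python3 - <<'E'
from h import *
s=load('s14');im=s['image'];q=np.array([510.4,315.5])
for z in(133,151,175,195): print(z,np.round(proj(s,(*q,z))))
h=cv2.cvtColor(im,cv2.COLOR_BGR2HSV);u,v=map(int,proj(s,(*q,175)))
w=((h[...,1]<60)&(h[...,2]>110)).astype(np.uint8);w[:max(v-45,0)]=0;w[v+30:]=0;w[:,:u-35]=0;w[:,u+35:]=0
ys,xs=np.nonzero(w);print('white',len(xs),xs.min(),xs.max(),ys.min(),ys.max())
a=load('top0')['image'];b=load('t14')['image']
for n,(x,y,r) in dict(bottle=(384,288,12),magnet=(393,224,18),plate=(220,227,18),quartz=(229,296,16),blue=(151,157,12),green=(232,164,12)).items():
    A=a[y-r:y+r,x-r:x+r];B=b[y-r:y+r,x-r:x+r]
    S=cv2.matchTemplate(b[y-r-8:y+r+8,x-r-8:x+r+8],A,cv2.TM_CCOEFF_NORMED);print(n,'best shift',np.array(cv2.minMaxLoc(S)[3])-8,round(float(S.max()),2))
E
```

```text
133 [232. 108.]
151 [231. 101.]
175 [230.  90.]
195 [229.  81.]
white 37 224 263 82 118
bottle best shift [0 0] 0.81
magnet best shift [0 0] 0.99
plate best shift [ 1 -2] 0.79
quartz best shift [ 2 -8] 0.13
blue best shift [ 2 -8] 0.5
green best shift [0 0] 0.99
```

jog_arm(
  steps=[
    [[0,-40,0,0],[0,-40,0,0],[0,-40,0,0],[0,-40,0,0],[0,-40,0,0],[0,-40,0,0],[0,-40,0,0],[0,-30,0,0]],
  ],
)

```text
t: 55.85
tcp_pos: [0.3293, -0.1418, 0.28]
tcp_rot: [-3.141, -0.0, 2.705]
force: [-0.2, -0.1, 0.4]
finger_gap: 0.501
```

jog_arm(
  steps=[
    [[0,0,0,0],[0,0,0,0],[0,0,0,0]],
  ],
)

```text
t: 56.15
tcp_pos: [0.3305, -0.1397, 0.2799]
tcp_rot: [3.141, -0.0, 2.706]
force: [0.7, -0.2, 1.0]
finger_gap: 0.5
```

```bash
python3 - <<'E'
from h import *
a=load('top0')['image'];b=grab('top','t15')['image'];s=grab('side','s15');s0=load('side0')['image']
def cmp(a,b,n,x,y,r):
    A=a[y-r:y+r,x-r:x+r]
    S=cv2.matchTemplate(b[y-r-8:y+r+8,x-r-8:x+r+8],A,cv2.TM_CCOEFF_NORMED);print(n,'best shift',np.array(cv2.minMaxLoc(S)[3])-8,round(float(S.max()),2))
for n,(x,y,r) in dict(bottle=(384,288,12),magnet=(393,224,18),plate=(220,227,18),quartz=(229,296,16),blue=(151,157,12),green=(232,164,12)).items(): cmp(a,b,n,x,y,r)
for n,(x,y,r) in dict(bottle=(264,340,16),plate=(277,204,14),quartz=(214,223,12),blue=(318,146,10)).items(): cmp(s0,s['image'],'side '+n,x,y,r)
im=s['image'];h=cv2.cvtColor(im,cv2.COLOR_BGR2HSV)
w=((h[...,1]<60)&(h[...,2]>110)).astype(np.uint8)[60:112,205:256];ys,xs=np.nonzero(w);print('white',len(xs),xs.min()+205,xs.max()+205,ys.min()+60,ys.max()+60)
t=load('t15');print('top sprig px',proj(t,(510.4,315.5,170)));x,y=map(int,proj(t,(510.4,315.5,170)))
H=cv2.cvtColor(b,cv2.COLOR_BGR2HSV)[y-25:y+25,x-25:x+25];ys,xs=np.nonzero((H[...,1]<50)&(H[...,2]>120));print(len(xs),xs.mean()+x-25,ys.mean()+y-25,np.ptp(xs),np.ptp(ys))
E
```

```text
bottle best shift [0 0] 0.99
magnet best shift [0 0] 0.99
plate best shift [0 0] 0.98
quartz best shift [0 0] 0.96
blue best shift [0 0] 0.99
green best shift [0 0] 0.99
side bottle best shift [0 0] 0.98
side plate best shift [0 0] 1.0
side quartz best shift [0 0] 0.97
side blue best shift [0 0] 1.0
white 98 219 242 82 102
top sprig px (np.float64(103.085902104257), np.float64(235.446087703631))
152 94.15131578947368 228.19736842105263 38 39
```

```bash
python3 -c "
from cell import close_job
print(close_job())"
```

```text
the job is handed in; nothing more can be done
None
```

The stack is built in the order asked and handed in at about 56 s of the 144 s allowed. From the bottom it is: silver ore in the deep tray, middle tray, vanadinite crystals up, shallow tray, then the aragonite sprig.

- **Tray seating:** both trays stopped at the height expected with all pins home (gripper tip at 101.3 mm and 135.1 mm). A light contact force appeared at each (5–7 N). The side pictures show both trays flush.
- **Ore and vanadinite:** wrist pictures show both lying in their compartments, the vanadinite crystals up.
- **Sprig:** it was lowered until it touched the tray floor (about 4 N) before release. In the last side picture its top is where an upright sprig's would be (row 82, expected 81).
- **Bystanders:** compared with the first pictures, the bottle, magnet bar, streak plate, quartz and the blue and green look-alikes have not moved.
- **Checks that were weak or disagreed:**
  - I had used up my picture views, so the final sprig and bystander checks were made by image code only.
  - The top-view colour count put the sprig's centre about 10 pixels off. I put this down to pale tray floor being counted too, and did not confirm it.
  - A first bystander check, with the arm still in view, appeared to show the quartz, plate and blue stone shifted. After the arm was moved clear it showed no movement.

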